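# Hold the spring-return sampling valve open with its bayonet key

## Task

Take the blue-winged bayonet key, fit its square bore over the square brass stem of the sampling valve with the key's two lugs in the two red-marked notches of the collar, push it down against the spring and turn it clockwise (seen from above) a quarter turn to its stop, so that the lugs sit under the collar's lip by the green marks. The valve springs shut when let go, so finish while still gripping the key and holding the valve fully open; leave the other things where they stand.

Things in the scene. Friction and masses are not known exactly. Their poses are not given: they have to be found in the camera images.
- key_wing (a point): Loose bayonet key standing upright, 75 mm high, 0.09 to 0.18 kg: the centre of its blue flat wing, on the key's axis, 55 mm above its underside; z up. The wing is 44 mm long along x, 12 mm thick along y, 40 mm high (35 to 75 mm above the underside); grip it across its thickness from above. A 35 mm round flange lies just below it (30 to 35 mm up).
- key_foot (a point): Centre of the key's underside, same axes as key_wing. The foot is a 24 x 24 mm steel hub with a square bore 16 x 16 mm, sides along x and y, 30 mm deep, open at the bottom. Two lugs, 8 mm wide and 6 mm thick, stick out at the bottom along +x and -x to 24 mm from the axis, in line with the wing. The key is the same after a half turn.
- collar_top (a point): Fixed valve with a round steel collar 62 mm across: this point is on its axis, level with the top of the collar's lip, 69 mm above the table; z up. The lip is 5 mm thick, with a 37 mm round opening and two 13 mm wide notches at +x and -x (red marks) that let the lugs through when the wing lies along this x. Green marks at +y and -y: where the lugs end. Hollow below (54 mm across).
- valve: The same valve, origin under its axis on the table, same axes as collar_top: aluminium base plate 76 mm along x, 74 mm along y, steel block, pipe stubs along +y and -y to 60 mm from the axis, collar on top. A tall glass vessel on legs with brown baffle plates stands on the table behind and to the left of it (about x 0.54 and beyond, y -0.15 to 0.2): carry the key past the front of it, at x about 0.40.
- stem_top (a point): Centre of the tip of the square brass stem inside the collar, 14 x 14 mm, tip bevelled over 4 mm, 24 mm above a round shoulder; turns and sinks with it. At the start its sides lie along the valve's x and y, the tip 19 mm above the lip's top, the shoulder 5 mm below it. The key's underside comes to rest on the shoulder with its lugs still caught in the notches.
- plunger (a joint): How far stem and shoulder are pushed down (m), 0 to 0.010, sprung up: about 4 N to start, 8 N at the bottom. The key can turn only once this exceeds about 0.006 (lugs below the lip); after the turn the lip keeps it down at about 0.006 or more.
- stem (a joint): Turn of the stem (rad), 0 shut, growing clockwise seen from above to the stop at 1.5 (open). Sprung back to 0: 0.07 N m at 0, 0.16 N m at the stop, plus friction of the lugs under the lip. The bore has about 0.15 rad of play on the stem, so the key turns up to 1.65 rad to reach the stop.
- beaker_100: Bystander, leave alone: clear beaker, 31 x 50 x 70 mm; origin at the centre of its underside.
- flask_250: Bystander, leave alone: clear conical flask, 73 x 68 x 125 mm; origin at the centre of its underside.
- petri_1: Bystander, leave alone: petri dish, 60 mm across, 15 mm high; origin at the centre of its underside.
- timer: Bystander, leave alone: white bench timer, 25 x 66 x 60 mm; origin at the centre of its underside.
- buffer_ph7: Bystander, leave alone: white bottle with yellow cap, 47 mm across, 94 mm high; origin at the centre of its underside.
- blind_plug_1: Bystander, leave alone: small steel plug, 28 mm across, 29 mm high; origin at the centre of its underside.
- tape_roll: Bystander, leave alone: roll of tan tape, 92 mm across, 25 mm high; origin at the centre of its underside.
- fuse_box: Bystander, leave alone: small cardboard carton, 60 x 85 x 45 mm; origin at the centre of its underside.
There are look-alikes about, which are no part of the job. Leave any pink or turquoise look-alike of the part that bears key_wing alone.

How it is judged:
By the outcome, as a careful person would: the job done as asked, in the order asked, and still so for the second after the job is handed in, while the arm keeps its last pose, push and grip.
It also fails if it takes over 51 s, if anything falls off the work surface, if the arm or the gripper's body presses on something with over 40 N, if the wrist force passes 120 N, or if a joint passes its speed limit or range.

## Robot

A 6-joint arm with a two-finger parallel gripper is mounted at the origin on a cart in front of the work surface, level with it; the furniture and walls round the work are solid. World frame = base frame: x ahead of the robot, y to its left, z up, the work surface at z = 0. Lengths are in m, angles in rad, forces in N, time in s.
With the tool pointing down it reaches from about 0.275 to 0.875 m from the base axis. Payload 12.5 kg.
Tool frame: the origin (TCP) lies at the very end of the fingers, on their centre line; the grasp point (between the pads) lies 19 mm behind it; z points along the fingers, y is the line along which they close (so a half turn about z gives the same grasp; the last joint's range is limited). The gripper opens to 85 mm and grips with 20 to 120 N. Pads are 22 mm wide; open, the fingers measure 114 mm over their backs; the gripper's body (76 mm by 85 mm) begins 54 mm behind the grasp point. The pads swing forward as they close: fully open they stand 13 mm farther back than shut.
Start: joints at [1.048, 0.351, 1.652, -0, 1.139, -0.085], TCP at [0.233, 0.498, 0.231] pointing down, gripper open.
Joint ranges: [-2.75, 2.75], [-0.79, 2.1], [0.01, 2.65], [-1.57, 4.71], [0.07, 3.14], [-2.87, 2.87]. Speed limits (rad/s): [2.22, 2.22, 2.79, 3.14, 3.14, 3.14].

## Interface

Orientations are given as a unit quaternion [w, x, y, z].
In Python, from station import bot, capture, calibration, search_frame, pinpoint gives the robot as it stands.
- The arm moves only by the tool step_arm, never from a script. Its arguments are lists of equal length, an entry for each row: "xyz": the shift along the tool's x, y, z scaled (see below), a list of three; "twist": the turn about the tool's z scaled (see below); "grip": the closure, from 0 (fully open) to 1 (shut). In form: {"xyz": [[x, y, z], ...], "twist": [twist, ...], "grip": [grip, ...]}. A call has 1 to 5 rows; each row shifts and turns the commanded pose from where the row before left it, along the tool's axes as they then stand; what a row does not reach is not made up. The controller multiplies each number of a shift by 0.15 m and each number of a turn by 45 degrees. A row lasts 1/10 s, in which the tool goes at most 50 mm and 8.59 degrees, less where a joint would pass 70% of its speed; a pose out of reach is approached as far as the arm can. A call with a number of a shift or a turn outside -1 to 1 is refused whole. A call with a gripper value outside its range is refused whole. The fingers move at their own pace and stop on an object; the grip force is fixed at half the most. Time passes only in rows, so rows that do not move let the fingers close. It gives the time, the measured TCP pose, the force, the opening and the grip force at its end, in the units of the state.
- bot.sense(): the state, without advancing time (a new reading comes with each control period).
- capture(name): name is "scene" or "top" or "wrist"; returns the picture (420x560x3 uint8, red, green, blue); there is no depth.
- calibration(name): a dict with "fx", "fy", "cx", "cy" (pixels), "camera_from_world" (4x4, takes a point from world to camera coordinates); the wrist camera has in their place "hand_eye" (4x4, takes a point from camera to tool coordinates, whose origin is the TCP and whose axes are the flange's). Camera axes: x right, y down, z forward; pixel columns grow to the right and rows downward; lengths in m; the calibration is good to about 2 mm. A picture is of the moment at which its call begins: read the wrist's pose just before it. calibration takes no time and is no camera call.
- bot.hand_in(): hands the job in; it is judged then, once.
Trained networks look in the newest picture that a camera, given by its name, has taken for a name from the list of things; names that differ only in an ending like _2 or _b are one class to them, and where a whole thing is asked for, a point or a joint stands for the part that bears it (a point fixed in the world has none). Each returns a list of dicts, best first, with "confidence" (0 to 1); they miss things now and then, are a little off and sometimes report something else, mostly with a low value. They report only what shows in the picture. A call takes as long as a camera call. They do not tell look-alikes from the thing itself.
- search_frame(camera, thing): "rect" ([centre column, centre row, width, height] in pixels, round what is visible of it).
- pinpoint(camera, thing): "centre" ([column, row] in pixels: a listed point, or the origin of a listed thing).
The state is a dict: "clock": time; "qpos": joint angles; "joint_vel": joint speeds; "joint_efforts": joint torques, N m; "tool_pos": TCP position; "orientation": TCP orientation; "wrist_force": force on the tool from outside, world axes, zero at the start; "wrist_torque": the same for the moment, N m; "gripper_width": finger opening in m; "grasp_force": force on a finger pad.
Only numpy, scipy, OpenCV 4.12 (cv2) and the standard library are available. Lean on these libraries where they do the work, as an engineer would, in place of code of your own. Each camera call takes 0.05 s, during which the arm holds its last target. There are 200 camera calls.

## Working session

There is one attempt and no reset: what is moved stays moved. The work goes in short steps, Python scripts to look and compute and a tool call to move; the robot and the scene stay as the last step left them, time stands still between calls to the robot, and variables do not carry over. Pictures are saved under pics/ and viewed, at most 10 in all, crops included, and the job is handed in when it is done.

Besides the shell and the picture viewer there is one more tool, called after "Emit:" as a command line: name --pt "numbers of a row" for each row, then --argument value for the rest. step_arm: Moves the arm, as the interface text tells. Shifts and turns lie within -1 to 1; 1 stands for 0.15 m of shift or 45 degrees of turn. Its arguments: {"type":"object","properties":{"xyz":{"type":"array","items":{"type":"array","items":{"type":"number","minimum":-1,"maximum":1}}},"twist":{"type":"array","items":{"type":"number","minimum":-1,"maximum":1}},"grip":{"type":"array","items":{"type":"number"}}},"required":["xyz","twist","grip"]}

```bash
mkdir -p pics; cat > h.py <<'E'
import numpy as np, cv2
from station import bot, capture, calibration, search_frame, pinpoint
from scipy.spatial.transform import Rotation as R
def pose():
    s=bot.sense(); q=s["orientation"]; T=np.eye(4); T[:3,:3]=R.from_quat([q[1],q[2],q[3],q[0]]).as_matrix(); T[:3,3]=s["tool_pos"]; return T
def ray(cam,px,T=None):
    c=calibration(cam)
    W=np.linalg.inv(np.array(c["camera_from_world"])) if cam!="wrist" else T@np.array(c["hand_eye"])
    d=W[:3,:3]@np.array([(px[0]-c["cx"])/c["fx"],(px[1]-c["cy"])/c["fy"],1]); return W[:3,3],d/np.linalg.norm(d)
def atz(cam,px,z,T=None):
    o,d=ray(cam,px,T); return o+d*(z-o[2])/d[2]
def tri(rays):
    A=sum(np.eye(3)-np.outer(d,d) for o,d in rays); b=sum((np.eye(3)-np.outer(d,d))@o for o,d in rays)
    p=np.linalg.solve(A,b); return p,[np.linalg.norm(np.cross(p-o,d)) for o,d in rays]
def proj(cam,p,T=None):
    c=calibration(cam); M=np.array(c["camera_from_world"]) if cam!="wrist" else np.linalg.inv(T@np.array(c["hand_eye"]))
    q=M[:3,:3]@np.array(p)+M[:3,3]; return np.array([c["fx"]*q[0]/q[2]+c["cx"],c["fy"]*q[1]/q[2]+c["cy"]])
def save(im,n): cv2.imwrite("pics/"+n,cv2.cvtColor(im,cv2.COLOR_RGB2BGR))
E
python3 - <<'E'
from h import *
np.set_printoptions(precision=4,suppress=True)
a=capture("scene");b=capture("top")
save(a,"s.png");save(b,"t.png")
for c in("scene","top"):
  print(c,np.linalg.inv(np.array(calibration(c)["camera_from_world"]))[:3,[2,3]].T)
  for n in("key_wing","key_foot","collar_top","stem_top"):
    for d in pinpoint(c,n)[:4]: print(c,n,np.round(d["centre"],1),round(d["confidence"],2),atz(c,d["centre"],{"key_wing":.055,"key_foot":0,"collar_top":.069,"stem_top":.088}[n]))
print(pose(),bot.sense()["clock"])
E
```

```text
scene [[ 0.5999 -0.7018 -0.3843]
 [-0.174   0.9929  0.5514]]
scene key_wing [236.9 238.9] 0.64 [0.5093 0.3368 0.055 ]
scene key_wing [268.2 225.8] 0.57 [0.4994 0.2317 0.055 ]
scene key_wing [307.8 228.3] 0.57 [0.4124 0.1759 0.055 ]
scene key_foot [306.  248.4] 0.65 [0.4104 0.1836 0.    ]
scene collar_top [327.4 195.7] 0.67 [ 0.4818 -0.0147  0.069 ]
scene stem_top [328.1 189.7] 0.63 [ 0.4811 -0.0158  0.088 ]
top [[ 0.1889 -0.0238 -0.9817]
 [ 0.2756  0.1691  1.2009]]
top key_wing [249.7 205.4] 0.72 [0.5032 0.2186 0.055 ]
top key_wing [210.4 196.7] 0.66 [0.5264 0.3207 0.055 ]
top key_wing [268.5 237.6] 0.66 [0.4191 0.17   0.055 ]
top key_foot [249.8 207. ] 0.74 [0.5097 0.2206 0.    ]
top key_foot [210.5 202.2] 0.72 [0.5232 0.3273 0.    ]
top key_foot [263.5 241.2] 0.49 [0.4163 0.1834 0.    ]
top collar_top [337.7 215.7] 0.78 [ 0.4732 -0.0074  0.069 ]
top stem_top [337.4 210. ] 0.48 [ 0.4845 -0.0041  0.088 ]
[[-0.9057  0.4239 -0.      0.2331]
 [ 0.4239  0.9057 -0.      0.4981]
 [ 0.     -0.0001 -1.      0.2313]
 [ 0.      0.      0.      1.    ]] 0.5
```

View pics/s.png

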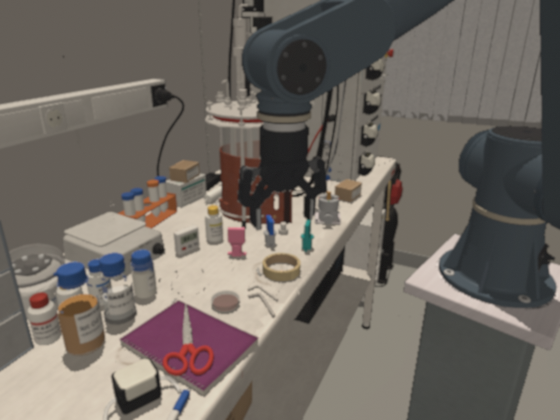

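View pics/t.png

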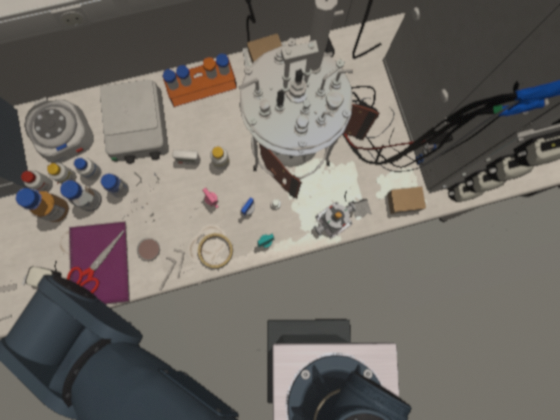

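Candidates for the key: pink (scene 237,239 / top 210,197), blue (scene 268,226 / top 249,205) and turquoise (scene 308,228 / top 265,240). I choose the blue one and will check it in a close crop. The valve is at scene (328,205) and top (337,215).

```bash
python3 - <<'E'
from h import *
np.set_printoptions(precision=4,suppress=True)
print(tri([ray("scene",(268.2,225.8)),ray("top",(249.7,205.4))]))
print(tri([ray("scene",(327.4,195.7)),ray("top",(337.7,215.7))]))
print(tri([ray("scene",(328.1,189.7)),ray("top",(337.4,210))]))
b=cv2.imread("pics/t.png");a=cv2.imread("pics/s.png")
f=lambda im,x,y:cv2.resize(im[y:y+60,x:x+80],None,fx=5,fy=5,interpolation=cv2.INTER_CUBIC)
cv2.imwrite("pics/c1.png",np.vstack([np.hstack([f(b,210,175),f(b,300,185)]),np.hstack([f(a,230,200),f(a,290,175)])]))
hsv=cv2.cvtColor(b[185:225,230:265],cv2.COLOR_BGR2HSV)
m=cv2.inRange(hsv,(105,100,40),(130,255,255));p=np.argwhere(m)[:,::-1]+[230,185]
r=cv2.minAreaRect(p.astype(np.float32));bx=cv2.boxPoints(r);print(len(p),r,[atz("top",x,.075) for x in bx])
print(np.array(calibration("wrist")["hand_eye"]),calibration("wrist")["fx"])
E
```

```text
(array([0.5066, 0.2202, 0.048 ]), [np.float64(0.002315738700660881), np.float64(0.0023157387006609753)])
(array([ 0.4739, -0.0058,  0.0736]), [np.float64(0.0017372386899061516), np.float64(0.0017372386899060523)])
(array([ 0.4799, -0.0058,  0.0919]), [np.float64(0.004454124241588397), np.float64(0.0044541242415884605)])
73 ((247.00674438476562, 205.29052734375), (4.533658027648926, 16.042173385620117), 35.53767776489258) [array([0.4861, 0.241 , 0.075 ]), array([0.52  , 0.2175, 0.075 ]), array([0.5131, 0.2081, 0.075 ]), array([0.4793, 0.2316, 0.075 ])]
[[-0.0003 -0.9452 -0.3264  0.0847]
 [ 1.     -0.0003 -0.      0.001 ]
 [-0.0001 -0.3264  0.9452 -0.1422]
 [ 0.      0.      0.      1.    ]] 316.2645818436046
```

View pics/c1.png

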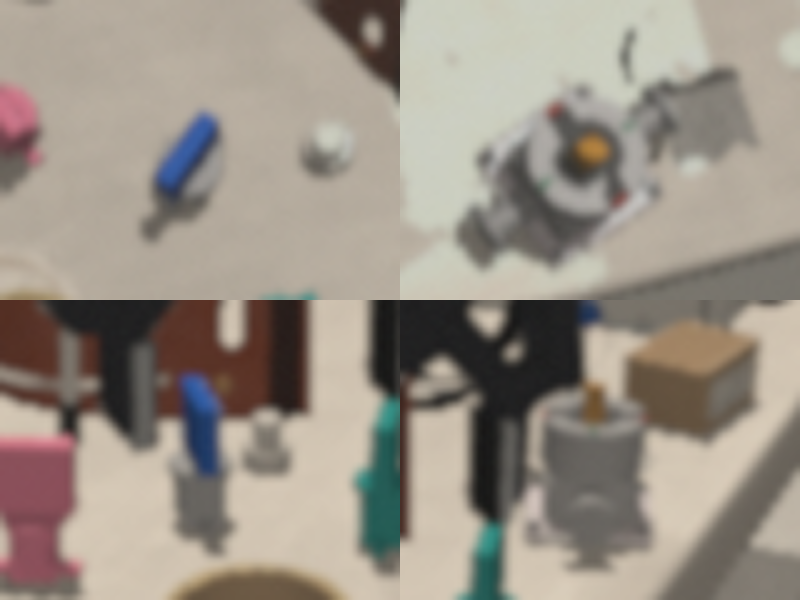

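The crop confirms the blue wing over a bare steel hub, the only blue key. The valve's red marks are at about top (331,207) and (344,225), with the green marks across from them.

```bash
cat >> h.py <<'E'
def plan(goal,yaw=None,step=.045):
    """rows to put the TCP at goal with tool x at yaw (deg, mod 180), as xyz/twist units"""
    T=pose(); y0=np.degrees(np.arctan2(T[1,0],T[0,0])); t=0 if yaw is None else (y0-yaw+90)%180-90
    d=np.array(goal)-T[:3,3]; n=int(max(np.ceil(np.linalg.norm(d)/step),np.ceil(abs(t)/8.3),1))
    rows=[]
    for i in range(n):
        Ri=R.from_euler("z",-t*i/n,degrees=True).as_matrix()@T[:3,:3]
        rows.append((Ri.T@d/n/.15).round(3).tolist())
    print("yaw",y0.round(2),"twist",round(t,2),"n",n,"tw/row",round(t/n/45,4)); print(rows)
E
python3 - <<'E'
from h import *
np.set_printoptions(precision=4,suppress=True)
r1,r2=atz("top",(331,207),.069),atz("top",(343.6,225),.069);g1,g2=atz("top",(329,222),.069),atz("top",(346.4,210),.069)
an=lambda a,b:np.degrees(np.arctan2(*(a-b)[1::-1]))
print(r1,r2,an(r1,r2),an(g1,g2),(r1+r2)/2,(g1+g2)/2)
for z in(0,.1,.2): print(atz("top",(262,155),z),atz("top",(298,192),z))
plan((.503,.222,.185),145)
print(bot.sense()["wrist_force"])
E
```

```text
[0.496  0.0092 0.069 ] [ 0.4491 -0.0218  0.069 ] 33.45080604759693 124.25387748996714 [ 0.4725 -0.0063  0.069 ] [ 0.4725 -0.0074  0.069 ]
[0.6569 0.1877 0.    ] [0.5514 0.089  0.    ]
[0.6252 0.1862 0.1   ] [0.5284 0.0957 0.1   ]
[0.5934 0.1846 0.2   ] [0.5055 0.1023 0.2   ]
yaw 154.92 twist 9.92 n 9 tw/row 0.0245
[[-0.268, -0.1, 0.034], [-0.27, -0.095, 0.034], [-0.271, -0.09, 0.034], [-0.273, -0.085, 0.034], [-0.275, -0.08, 0.034], [-0.276, -0.074, 0.034], [-0.278, -0.069, 0.034], [-0.279, -0.064, 0.034], [-0.28, -0.058, 0.034]]
[ 0.0237 -0.3466  0.573 ]
```

Emit:
step_arm --pt "-0.27 -0.1 0.034" --pt "-0.27 -0.095 0.034" --pt "-0.27 -0.09 0.034" --pt "-0.273 -0.085 0.034" --pt "-0.275 -0.08 0.034" --twist '[0.025, 0.025, 0.025, 0.025, 0.025]' --grip '[0, 0, 0, 0, 0]'

```text
clock: 1.0
tool_pos: [0.3841, 0.3433, 0.2058]
orientation: [0.0, 0.265, 0.964, 0.0]
wrist_force: [0.4, 0.2, -1.0]
gripper_width: 0.0856
grasp_force: 0.0
```

Emit:
step_arm --pt "-0.276 -0.074 0.034" --pt "-0.278 -0.069 0.034" --pt "-0.279 -0.064 0.034" --pt "-0.28 -0.058 0.034" --pt "0 0 0" --twist '[0.025, 0.025, 0.025, 0.025, 0]' --grip '[0.2, 0.2, 0.2, 0.2, 0.2]'

```text
clock: 1.5
tool_pos: [0.5054, 0.2183, 0.1847]
orientation: [0.0, 0.305, 0.952, -0.0]
wrist_force: [-0.8, 0.7, -0.4]
gripper_width: 0.0682
grasp_force: 0.0
```

```bash
python3 - <<'E'
from h import *
np.set_printoptions(precision=4,suppress=True)
T=pose();im=capture("wrist");save(im,"w1.png");print(T,bot.sense()["gripper_width"],bot.sense()["clock"])
np.save("w1.npy",T)
for n,z in(("key_wing",.055),("key_foot",0)):
  for d in pinpoint("wrist",n)[:3]: print(n,np.round(d["centre"],1),round(d["confidence"],2),atz("wrist",d["centre"],z,T))
hsv=cv2.cvtColor(im,cv2.COLOR_RGB2HSV);m=cv2.inRange(hsv,(105,130,40),(130,255,255))
n,l,st,ce=cv2.connectedComponentsWithStats(m);i=1+np.argmax(st[1:,4]);print(st[i],ce[i])
E
```

```text
[[-0.8144  0.5803  0.0002  0.5054]
 [ 0.5803  0.8144 -0.0007  0.2183]
 [-0.0006 -0.0005 -1.      0.1847]
 [ 0.      0.      0.      1.    ]] 0.06828263698500833 1.55
key_wing [391.1 144.3] 0.81 [0.5242 0.3247 0.055 ]
key_wing [173.9 136.1] 0.77 [0.4116 0.1785 0.055 ]
key_wing [279.4 191.1] 0.66 [0.5028 0.2231 0.055 ]
key_foot [375.8 140.2] 0.87 [0.5292 0.3254 0.    ]
key_foot [190.4 131.9] 0.84 [0.4131 0.1767 0.    ]
key_foot [282.  174.6] 0.68 [0.503  0.2267 0.    ]
[275 169  13  49 571] [281.5166 193.0683]
```

View pics/w1.png

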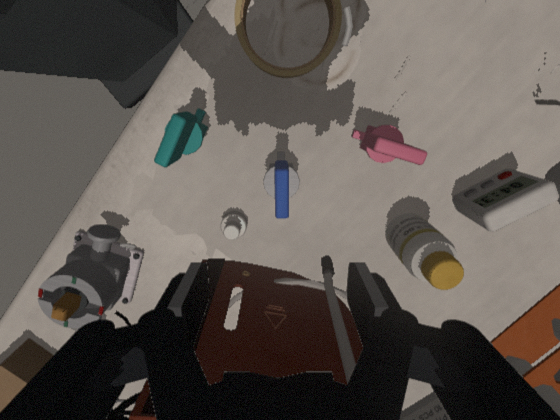

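```bash
python3 - <<'E'
from h import *
np.set_printoptions(precision=4,suppress=True)
T=np.load("w1.npy");im=cv2.imread("pics/w1.png")
hsv=cv2.cvtColor(im,cv2.COLOR_BGR2HSV);m=cv2.inRange(hsv,(105,130,40),(130,255,255))
n,l,st,ce=cv2.connectedComponentsWithStats(m);i=1+np.argmax(st[1:,4]);p=np.argwhere(l==i)[:,::-1].astype(np.float32)
r=cv2.minAreaRect(p);bx=cv2.boxPoints(r);print(r)
for b in bx: print(b,atz("wrist",b,.075,T),"low",atz("wrist",b,.035,T))
b=bx[np.argsort(bx[:,1])];far=atz("wrist",(b[2]+b[3])/2,.075,T);
for q in(b[0]+b[1],):
  near=atz("wrist",q/2,.035,T);nt=atz("wrist",q/2,.075,T)
print("far",far,"near low",near,"near top",nt,np.linalg.norm((far-near)[:2]),np.degrees(np.arctan2(*(near-far)[1::-1])))
print("mid",(far+near)/2)
print(tri([ray("scene",(268.2,225.8)),ray("top",(249.7,205.4)),ray("wrist",(279.4,191.1),T)]))
for q in((285,262),(205,262),(360,300)):print(q,[atz("wrist",q,z,T).round(3) for z in(0,.05,.1)])
print(proj("wrist",T[:3,3],T))
E
```

```text
((281.0, 193.0), (48.0, 12.0), 90.0)
[275. 169.] [0.4807 0.2343 0.075 ] low [0.4877 0.2289 0.035 ]
[287. 169.] [0.4864 0.2422 0.075 ] low [0.4942 0.2381 0.035 ]
[287. 217.] [0.5205 0.2184 0.075 ] low [0.5338 0.2104 0.035 ]
[275. 217.] [0.5146 0.21   0.075 ] low [0.5269 0.2008 0.035 ]
far [0.5175 0.2142 0.075 ] near low [0.491  0.2335 0.035 ] near top [0.4835 0.2383 0.075 ] 0.03283109465136839 144.02437648457445
mid [0.5042 0.2239 0.055 ]
(array([0.5056, 0.2211, 0.0483]), [np.float64(0.0025334897427365267), np.float64(0.002422584506093301), np.float64(0.0014003471108035392)])
(285, 262) [array([0.59 , 0.169, 0.   ]), array([0.567, 0.185, 0.05 ]), array([0.543, 0.2  , 0.1  ])]
(205, 262) [array([0.536, 0.094, 0.   ]), array([0.521, 0.12 , 0.05 ]), array([0.506, 0.147, 0.1  ])]
(360, 300) [array([0.686, 0.214, 0.   ]), array([0.648, 0.222, 0.05 ]), array([0.61 , 0.231, 0.1  ])]
[275.948  271.8134]
```

```bash
python3 - <<'E'
from h import *
np.set_printoptions(precision=4,suppress=True)
T=np.load("w1.npy");im=cv2.imread("pics/w1.png")
for r in list(range(152,182,2))+list(range(212,222,2)): print(r,im[r,281],atz("wrist",(281,r),.075,T)[:2],atz("wrist",(281,r),.035,T)[:2])
print([ (c,im[200,c].tolist()) for c in range(270,292,2)])
E
```

```text
152 [67 67 71] [0.4723 0.2462] [0.4779 0.2427]
154 [66 66 70] [0.4736 0.2453] [0.4795 0.2416]
156 [66 67 70] [0.4749 0.2444] [0.481  0.2406]
158 [70 71 74] [0.4762 0.2435] [0.4825 0.2395]
160 [61 51 50] [0.4775 0.2425] [0.484  0.2384]
162 [62 47 43] [0.4789 0.2416] [0.4855 0.2373]
164 [60 44 40] [0.4802 0.2406] [0.4871 0.2362]
166 [59 43 38] [0.4815 0.2397] [0.4886 0.2352]
168 [66 46 43] [0.4829 0.2388] [0.4902 0.2341]
170 [105  63  46] [0.4842 0.2378] [0.4917 0.233 ]
172 [131  81  61] [0.4856 0.2368] [0.4933 0.2318]
174 [131  80  58] [0.4869 0.2359] [0.4949 0.2307]
176 [132  81  61] [0.4883 0.2349] [0.4965 0.2296]
178 [132  80  59] [0.4896 0.234 ] [0.498  0.2285]
180 [133  80  58] [0.491 0.233] [0.4996 0.2274]
212 [133  81  60] [0.5138 0.2168] [0.5261 0.2087]
214 [133  84  62] [0.5153 0.2158] [0.5278 0.2074]
216 [128  78  55] [0.5168 0.2147] [0.5295 0.2062]
218 [125 111 109] [0.5183 0.2137] [0.5312 0.205 ]
220 [135 144 154] [0.5198 0.2126] [0.533  0.2038]
[(270, [129, 139, 147]), (272, [135, 142, 150]), (274, [132, 138, 150]), (276, [108, 68, 51]), (278, [132, 81, 59]), (280, [129, 78, 54]), (282, [131, 81, 56]), (284, [130, 80, 59]), (286, [127, 79, 59]), (288, [98, 71, 67]), (290, [136, 145, 154])]
```

```bash
python3 -c "
from h import *
plan((.5025,.2245,.11))"
```

```text
yaw 144.78 twist 0 n 2 tw/row 0.0
[[0.005, 0.008, 0.251], [0.005, 0.008, 0.251]]
```

Emit:
step_arm --pt "0.01 0.02 0.25" --pt "0.01 0.02 0.25" --pt "0 0 0" --twist '[0, 0, 0]' --grip '[0.4, 0.4, 0.4]'

```text
clock: 1.95
tool_pos: [0.5008, 0.2286, 0.1069]
orientation: [-0.003, 0.301, 0.953, -0.002]
wrist_force: [-0.5, 0.2, 0.0]
gripper_width: 0.0508
grasp_force: 0.0
```

```bash
python3 - <<'E'
from h import *
np.set_printoptions(precision=4,suppress=True)
T=pose();im=capture("wrist");save(im,"w2.png");print(T[:3,3],bot.sense()["gripper_width"])
np.save("w2.npy",T);T1=np.load("w1.npy")
d=pinpoint("wrist","key_wing")[:3];print([(x["centre"],x["confidence"],atz("wrist",x["centre"],.055,T)) for x in d])
hsv=cv2.cvtColor(im,cv2.COLOR_RGB2HSV);m=cv2.inRange(hsv,(105,130,75),(130,255,255))
n,l,st,ce=cv2.connectedComponentsWithStats(m);i=1+np.argmax(st[1:,4]);p=np.argwhere(l==i)[:,::-1].astype(np.float32)
r=cv2.minAreaRect(p);b=cv2.boxPoints(r);b=b[np.argsort(b[:,1])];print(r)
e=[(b[0]+b[1])/2-[0,.5],(b[2]+b[3])/2+[0,.5]]
A=[tri([ray("wrist",x,T),ray("wrist",y,T1)]) for x,y in zip(e,[(281.3,169.3),(281.3,217.8)])]
print(A,(A[0][0]+A[1][0])/2)
a=[atz("wrist",x,.075,T) for x in e];print(a,(a[0]+a[1])/2,np.linalg.norm(a[0]-a[1]))
E
```

```text
[0.5008 0.2286 0.1069] 0.05132474094943648
[([423.7, 180.0], 0.93, array([0.5251, 0.3247, 0.055 ])), ([273.6, 236.2], 0.9, array([0.5024, 0.2248, 0.055 ])), ([131.1, 167.3], 0.58, array([0.413, 0.179, 0.055]))]
((273.5, 251.5), (49.0, 17.0), 90.0)
[(array([0.4771, 0.2433, 0.1133]), [np.float64(0.000556910793613151), np.float64(0.0005569107936129931)]), (array([0.5189, 0.2135, 0.073 ]), [np.float64(6.611966979339507e-05), np.float64(6.611966979337276e-05)])] [0.498  0.2284 0.0931]
[array([0.4901, 0.2339, 0.075 ]), array([0.5179, 0.2142, 0.075 ])] [0.504  0.2241 0.075 ] 0.03407089274130265
```

```bash
python3 -c "
from h import *
plan((.501,.226,.042));print(pose())"
```

```text
yaw 144.88 twist 0 n 2 tw/row 0.0
[[0.001, -0.013, 0.231], [0.001, -0.013, 0.231]]
[[-8.17906348e-01  5.75351274e-01 -3.41911195e-04  5.03506781e-01]
 [ 5.75351331e-01  8.17906375e-01 -8.93375391e-05  2.28979489e-01]
 [ 2.28250879e-04 -2.69788802e-04 -9.99999938e-01  1.11193139e-01]
 [ 0.00000000e+00  0.00000000e+00  0.00000000e+00  1.00000000e+00]]
```

Emit:
step_arm --pt "0 -0.013 0.16" --pt "0 -0.013 0.16" --pt "0 0 0.14" --pt "0 0 0" --pt "0 0 0" --twist '[0, 0, 0, 0, 0]' --grip '[0.4, 0.4, 0.4, 0.4, 0.4]'

```text
clock: 2.55
tool_pos: [0.5026, 0.2256, 0.0433]
orientation: [0.001, 0.302, 0.953, 0.001]
wrist_force: [0.4, 0.2, 0.0]
gripper_width: 0.0511
grasp_force: 0.0
```

Emit:
step_arm --pt "0 0 0" --pt "0 0 0" --pt "0 0 0" --pt "0 0 0" --pt "0 0 0" --twist '[0, 0, 0, 0, 0]' --grip '[1, 1, 1, 1, 1]'

```text
clock: 3.05
tool_pos: [0.5022, 0.2252, 0.0425]
orientation: [0.001, 0.302, 0.953, 0.0]
wrist_force: [-2.3, -0.5, 7.5]
gripper_width: 0.0112
grasp_force: 58.8
```

```bash
python3 - <<'E'
from h import *
np.set_printoptions(precision=4,suppress=True)
T=pose();s=bot.sense();print(T[:3,3],s["gripper_width"],s["grasp_force"],s["wrist_force"],s["qpos"]);im=capture("wrist");save(im,"w3.png");np.save("w3.npy",T)
plan((.42,.226,.20),213.5-180)
E
```

```text
[0.5022 0.2252 0.0425] 0.011204091115380519 58.82015347480774 [-2.2525 -0.4771  7.4769] [ 0.337   0.6147  1.7817  0.      0.7436 -0.6193]
yaw 144.79 twist -68.71 n 9 tw/row -0.1697
[[0.05, -0.034, -0.117], [0.054, -0.028, -0.117], [0.057, -0.02, -0.117], [0.059, -0.012, -0.117], [0.061, -0.004, -0.117], [0.061, 0.004, -0.117], [0.06, 0.012, -0.117], [0.058, 0.02, -0.117], [0.054, 0.027, -0.117]]
```

View pics/w3.png

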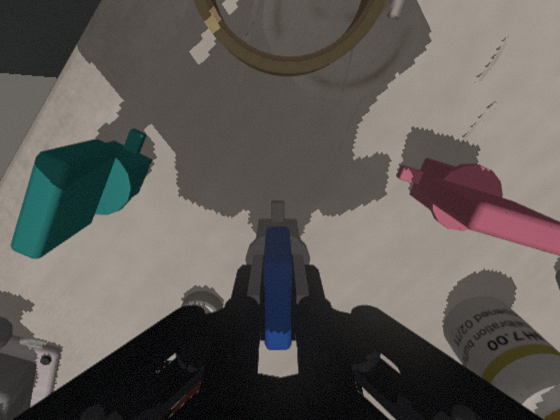

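The blue wing is held between the pads (columns 264–292, rows 228–349), with the flange and near lug visible at (278,212). Now I'll compute where the key's axis sits in the tool frame.

```bash
python3 - <<'E'
from h import *
np.set_printoptions(precision=4,suppress=True)
im=cv2.imread("pics/w3.png")
for r in range(196,270,3): print(r,im[r,278],end=" ")
print(); 
for r in range(320,356,2): print(r,im[r,278],end=" ")
I=np.eye(4)
for z0 in(.0425,):
  f=lambda c,r,z: atz("wrist",(c,r),z0-z,I)*1000  # tool coords; key height z
  print("\ntop far",[f(278,r,.075).round(1) for r in(346,349)])
  print("near face low",[f(278,r,.036).round(1) for r in(225,228)],"near top",[ (r,f(278,r,.075).round(1)[0]) for r in(240,250,260)])
  print("lug end",[(r,f(278,r,.006).round(1)) for r in(200,203)])
  print("lat",f(264,300,.075)[1],f(292,300,.075)[1])
E
```

```text
196 [74 77 83] 199 [73 78 83] 202 [57 58 60] 205 [70 70 73] 208 [69 71 73] 211 [64 67 69] 214 [65 65 68] 217 [66 67 70] 220 [69 71 74] 223 [54 57 60] 226 [55 43 40] 229 [62 42 37] 232 [59 37 34] 235 [63 42 38] 238 [58 39 33] 241 [61 38 31] 244 [60 42 36] 247 [59 38 30] 250 [62 42 35] 253 [60 36 33] 256 [60 39 31] 259 [57 38 30] 262 [68 43 34] 265 [68 39 29] 268 [70 41 32] 
320 [68 37 23] 322 [73 41 29] 324 [70 39 25] 326 [70 38 25] 328 [68 39 25] 330 [70 35 23] 332 [72 40 25] 334 [128  70  41] 336 [128  70  41] 338 [126  65  35] 340 [126  67  39] 342 [128  69  39] 344 [126  69  39] 346 [124  64  34] 348 [121  62  34] 350 [130 127 132] 352 [137 146 154] 354 [137 145 153] 
top far [array([-17.2,   1. , -32.5]), array([-18.9,   1. , -32.5])]
near face low [array([23.2,  1.1,  6.5]), array([21.6,  1.1,  6.5])] near top [(240, np.float64(33.2)), (250, np.float64(29.0)), (260, np.float64(24.7))]
lug end [(200, array([26.8,  1.1, 36.5])), (203, array([25. ,  1.1, 36.5]))]
lat -4.719557766697467 6.7320820406503685
```

Emit:
step_arm --pt "0 0 -0.05" --pt "0 0 -0.1" --pt "0.1 -0.07 -0.2" --pt "0.2 -0.14 -0.2" --pt "0.2 -0.1 -0.2" --twist '[0, 0, 0, 0, -0.17]' --grip '[1, 1, 1, 1, 1]'

```text
clock: 3.6
tool_pos: [0.4122, 0.2298, 0.1556]
orientation: [-0.0, 0.238, 0.971, -0.0]
wrist_force: [0.5, -0.2, -1.0]
gripper_width: 0.0113
grasp_force: 58.6
```

```bash
python3 -c "
from h import *
plan((.405,.05,.20),33.5)"
```

```text
yaw 152.44 twist -61.06 n 8 tw/row -0.1696
[[-0.064, -0.136, -0.037], [-0.045, -0.143, -0.037], [-0.026, -0.148, -0.037], [-0.006, -0.15, -0.037], [0.014, -0.149, -0.037], [0.033, -0.146, -0.037], [0.053, -0.14, -0.037], [0.071, -0.132, -0.037]]
```

Emit:
step_arm --pt "-0.064 -0.136 -0.06" --pt "-0.045 -0.143 -0.06" --pt "-0.026 -0.148 -0.06" --pt "-0.006 -0.15 -0.06" --pt "0.014 -0.149 -0.05" --twist '[-0.17, -0.17, -0.17, -0.17, -0.17]' --grip '[1, 1, 1, 1, 1]'

```text
clock: 4.1
tool_pos: [0.4088, 0.117, 0.1989]
orientation: [0.001, -0.096, 0.995, 0.0]
wrist_force: [0.4, -0.1, -1.3]
gripper_width: 0.011
grasp_force: 58.6
```

Emit:
step_arm --pt "0.033 -0.146 0" --pt "0.053 -0.14 0" --pt "0.071 -0.132 0" --pt "0 0 0" --pt "0 0 0" --twist '[-0.17, -0.17, -0.17, 0, 0]' --grip '[1, 1, 1, 1, 1]'

```text
clock: 4.6
tool_pos: [0.4063, 0.0504, 0.1982]
orientation: [0.0, -0.288, 0.958, -0.0]
wrist_force: [-0.3, 0.7, -2.3]
gripper_width: 0.0113
grasp_force: 58.8
```

```bash
python3 - <<'E'
from h import *
np.set_printoptions(precision=4,suppress=True)
T=pose();s=bot.sense();im=capture("wrist");save(im,"w4.png");np.save("w4.npy",T);print(T,s["qpos"],s["gripper_width"])
for n,z in(("collar_top",.069),("stem_top",.088),("key_foot",.157),("key_wing",.212)):
  for d in pinpoint("wrist",n)[:2]:
    p=atz("wrist",d["centre"],z,T);print(n,np.round(d["centre"],1),round(d["confidence"],2),p,T[:3,:3].T@(p-T[:3,3])*1000)
E
```

```text
[[-0.8344 -0.5511  0.001   0.4063]
 [-0.5511  0.8344  0.0001  0.0504]
 [-0.0009 -0.0004 -1.      0.1982]
 [ 0.      0.      0.      1.    ]] [ 0.0094  0.1363  2.0275  0.0002  0.9768 -2.1452] 0.011296685288190514
collar_top [187.9 219. ] 0.59 [ 0.4706 -0.0052  0.069 ] [-22.9122 -81.6901 129.2229]
collar_top [276.8 285.5] 0.16 [0.4848 0.1023 0.069 ] [-93.9439   0.1253 129.2527]
stem_top [180.2 230. ] 0.64 [ 0.4739 -0.0052  0.088 ] [-25.6928 -83.535  110.2261]
stem_top [190.5 220.7] 0.58 [ 0.4613 -0.0018  0.088 ] [-17.0168 -73.816  110.2143]
key_foot [362.2 238.7] 0.76 [0.3777 0.0971 0.157 ] [-1.8196 54.7616 41.1478]
key_foot [277.5 237.1] 0.68 [0.4065 0.0515 0.157 ] [-0.6978  0.8803 41.169 ]
key_wing [375.7 263.2] 0.85 [0.3714 0.0823 0.212 ] [ 11.5083  45.8737 -13.8605]
key_wing [551.  345.3] 0.7 [0.3591 0.1862 0.212 ] [-35.4507 139.3889 -13.8569]
```

View pics/w4.png

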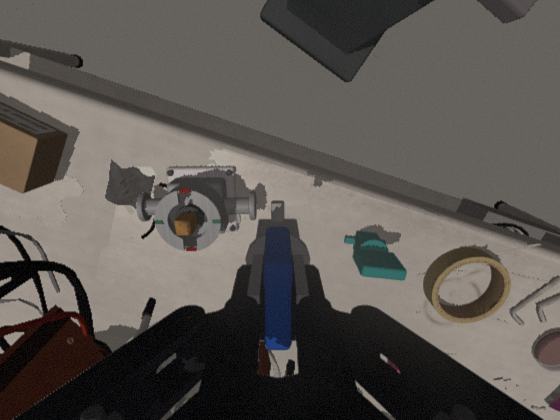

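The collar shows at (188,219): red marks at (185,190) and (190,249), green marks at (158,221) and (217,219). The key hangs straight in the grip.

```bash
cat > marks.py <<'E'
from h import *
def marks(im,T,roi,show=True):
    x0,y0,x1,y1=roi; hsv=cv2.cvtColor(im[y0:y1,x0:x1],cv2.COLOR_BGR2HSV); h,s,v=cv2.split(hsv); out=[]
    for name,m in(("red",((h<8)|(h>172))&(s>130)&(v>50)),("green",(h>45)&(h<90)&(s>60)&(v>30))):
        n,l,st,ce=cv2.connectedComponentsWithStats(m.astype(np.uint8))
        o=np.argsort(-st[1:,4])[:2]+1; px=[ce[i]+[x0,y0] for i in o]; print(name,[(p.round(1).tolist(),int(st[i,4])) for p,i in zip(px,o)])
        P=[atz("wrist",p,.069,T) for p in px]
        if len(P)==2:
            d=P[0]-P[1]; c=(P[0]+P[1])/2; print(" sep",np.linalg.norm(d).round(4),"ang",np.degrees(np.arctan2(d[1],d[0])).round(2),"mid",c,"tool",T[:3,:3].T@(c-T[:3,3])*1000)
E
python3 - <<'E'
from marks import *
np.set_printoptions(precision=4,suppress=True)
T=np.load("w4.npy");marks(cv2.imread("pics/w4.png"),T,(140,170,240,265))
T1=np.load("w1.npy");im1=cv2.imread("pics/w1.png");marks(im1,T1,(20,270,130,335))
print(np.degrees(np.arctan2(*pose()[1::-1,0])),pose()[:3,3])
E
```

```text
red [([184.2, 190.5], 42), ([191.0, 249.0], 27)]
 sep 0.0581 ang -145.75 mid [ 0.4721 -0.0045  0.069 ] tool [-24.5781 -82.0038 129.2245]
green [([158.0, 222.0], 23), ([216.1, 221.3], 16)]
 sep 0.0538 ang -55.79 mid [ 0.4734 -0.0046  0.069 ] tool [-25.5711 -82.7245 129.2257]
red [([100.7, 310.1], 30), ([40.2, 292.4], 29)]
 sep 0.0576 ang 34.11 mid [ 0.474  -0.0031  0.069 ] tool [-102.862  -198.4528  115.8827]
green [([73.6, 280.2], 20), ([65.4, 323.5], 15)]
 sep 0.0527 ang 123.98 mid [ 0.4741 -0.0051  0.069 ] tool [-104.0446 -200.052   115.8841]
-146.36616107173697 [0.4063 0.051  0.1975]
```

```bash
python3 -c "
from h import *
plan((.475,-.0042,.15),34.2)"
```

```text
yaw -146.37 twist -0.57 n 3 tw/row -0.0042
[[-0.059, -0.187, 0.106], [-0.059, -0.187, 0.106], [-0.058, -0.187, 0.106]]
```

Emit:
step_arm --pt "-0.06 -0.187 0.08" --pt "-0.06 -0.187 0.1" --pt "-0.058 -0.187 0.13" --pt "0 0 0" --pt "0 0 0" --twist '[-0.004, -0.004, -0.004, 0, 0]' --grip '[1, 1, 1, 1, 1]'

```text
clock: 5.35
tool_pos: [0.4749, -0.0043, 0.1504]
orientation: [-0.001, -0.294, 0.956, 0.0]
wrist_force: [-0.1, 0.7, -0.8]
gripper_width: 0.0109
grasp_force: 59.1
```

```bash
python3 - <<'E'
from marks import *
np.set_printoptions(precision=4,suppress=True)
T=pose();im=capture("wrist");save(im,"w5.png");np.save("w5.npy",T);print(T[:3,3],np.degrees(np.arctan2(*T[1::-1,0])))
b=cv2.imread("pics/w5.png");marks(b,T,(150,120,420,330))
cv2.imwrite("pics/w5c.png",cv2.resize(b[130:330,180:380],None,fx=3,fy=3,interpolation=cv2.INTER_CUBIC))
for n in("stem_top","collar_top"):
  for d in pinpoint("wrist",n)[:1]: print(n,d)
s=capture("scene");save(s,"s2.png");t=capture("top");save(t,"t2.png")
E
```

```text
[ 0.4749 -0.0043  0.1504] -145.86142845059
red [([277.1, 173.5], 51)]
green [([242.5, 212.0], 24)]
stem_top {'centre': [274.6, 220.9], 'confidence': 0.55}
collar_top {'centre': [277.9, 210.8], 'confidence': 0.74}
```

View pics/w5c.png

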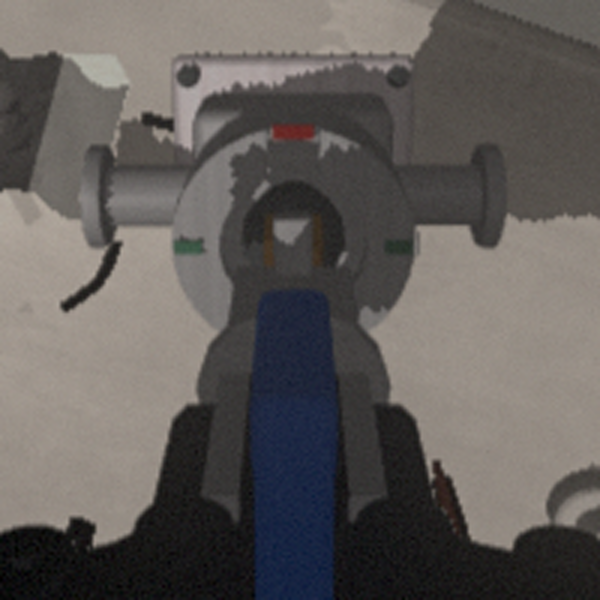

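```bash
python3 - <<'E'
from h import *
np.set_printoptions(precision=2,suppress=True)
T=np.load("w5.npy");tl=lambda px,z:T[:3,:3].T@(atz("wrist",px,z,T)-T[:3,3])*1000
c=lambda x,y:(180+(x+.5)/3-.5,130+(y+.5)/3-.5)
print("red",tl((277.1,173.5),.069),"greens",tl(c(188,246),.069),tl(c(398,246),.069))
zf=.1504-.0425
print("lug top end edge",tl(c(293,219),zf+.006),"lug bottom edge",tl(c(293,215),zf),"lug sides",tl(c(274,240),zf+.006),tl(c(312,240),zf+.006))
print("stem sides",tl(c(266,235),.08),tl(c(322,235),.08))
print("collar edges",tl(c(172,246),.069),tl(c(415,246),.069))
print(proj("wrist",T[:3,3]+T[:3,:3]@[.002+.024,.001,.0425],T))
b=cv2.imread("pics/w5.png");print([(r,b[r,277].tolist()) for r in range(190,226,1)])
E
```

```text
red [31.11  0.59 81.45] greens [  1.77 -25.61  81.38] [ 1.73 27.09 81.45]
lug top end edge [23.89  0.79 36.54] lug bottom edge [22.75  0.78 42.54] lug sides [19.47 -3.02 36.53] [19.46  4.59 36.54]
stem sides [ 8.57 -5.66 70.42] [ 8.56  7.64 70.43]
collar edges [  1.78 -29.62  81.38] [ 1.73 31.36 81.45]
[277.69 196.31]
[(190, [45, 47, 49]), (191, [32, 34, 36]), (192, [38, 38, 39]), (193, [35, 38, 39]), (194, [39, 40, 41]), (195, [39, 38, 40]), (196, [41, 40, 43]), (197, [41, 41, 43]), (198, [42, 42, 42]), (199, [38, 38, 39]), (200, [48, 49, 50]), (201, [50, 52, 54]), (202, [62, 61, 66]), (203, [92, 92, 96]), (204, [116, 116, 120]), (205, [118, 121, 123]), (206, [121, 122, 126]), (207, [115, 115, 118]), (208, [118, 120, 121]), (209, [119, 120, 124]), (210, [108, 109, 114]), (211, [90, 90, 93]), (212, [65, 63, 66]), (213, [62, 61, 64]), (214, [62, 64, 65]), (215, [61, 62, 64]), (216, [64, 63, 66]), (217, [65, 66, 67]), (218, [66, 67, 69]), (219, [66, 67, 70]), (220, [63, 64, 68]), (221, [58, 60, 63]), (222, [54, 57, 57]), (223, [54, 56, 56]), (224, [55, 57, 57]), (225, [50, 52, 52])]
```

```bash
python3 - <<'E'
from h import *
np.set_printoptions(precision=2,suppress=True)
I=np.eye(4);t=lambda px,z:atz("wrist",px,z,I)*1000
print("lug tip",t((277.6,202.5),.0365),"red",t((277.1,173.5),.0814),"greens",t((242.5,212),.0814),"far top",t((278,349),-.0325))
T=np.load("w5.npy");print(T)
print(np.array(calibration("wrist")["hand_eye"]))
E
```

```text
lug tip [24.01  0.95 36.5 ] red [31.12  0.59 81.4 ] greens [  1.5  -25.49  81.4 ] far top [-20.13   1.1  -32.5 ]
[[-0.83 -0.56 -0.    0.47]
 [-0.56  0.83  0.   -0.  ]
 [ 0.    0.   -1.    0.15]
 [ 0.    0.    0.    1.  ]]
[[-0.   -0.95 -0.33  0.08]
 [ 1.   -0.   -0.    0.  ]
 [ 0.   -0.33  0.95 -0.14]
 [ 0.    0.    0.    1.  ]]
```

Emit:
step_arm --pt "0.007 0 0.05" --pt "0 0 0.05" --pt "0 0 0.04" --pt "0 0 0" --pt "0 0 0" --twist '[0, 0, 0, 0, 0]' --grip '[1, 1, 1, 1, 1]'

```text
clock: 6.1
tool_pos: [0.4744, -0.0052, 0.1297]
orientation: [-0.0, -0.294, 0.956, 0.0]
wrist_force: [0.6, 0.3, -1.1]
gripper_width: 0.011
grasp_force: 59.1
```

Emit:
step_arm --pt "0 0 0.02" --pt "0 0 0.02" --pt "0 0 0" --twist '[0, 0, 0]' --grip '[1, 1, 1]'

```text
clock: 6.4
tool_pos: [0.4742, -0.0052, 0.1235]
orientation: [-0.0, -0.294, 0.956, 0.0]
wrist_force: [1.0, -0.1, -1.1]
gripper_width: 0.0114
grasp_force: 59.2
```

Emit:
step_arm --pt "0 0 0.02" --pt "0 0 0.02" --pt "0 0 0.02" --pt "0 0 0.02" --pt "0 0 0" --twist '[0, 0, 0, 0, 0]' --grip '[1, 1, 1, 1, 1]'

```text
clock: 6.9
tool_pos: [0.4742, -0.0052, 0.1114]
orientation: [-0.0, -0.294, 0.956, 0.0]
wrist_force: [-0.2, 0.1, -2.5]
gripper_width: 0.0114
grasp_force: 59.2
```

Emit:
step_arm --pt "0 0 0.015" --pt "0 0 0.015" --pt "0 0 0" --twist '[0, 0, 0]' --grip '[1, 1, 1]'

```text
clock: 7.2
tool_pos: [0.4743, -0.0052, 0.1071]
orientation: [-0.0, -0.294, 0.956, 0.0]
wrist_force: [-0.6, -0.2, -1.5]
gripper_width: 0.0111
grasp_force: 59.2
```

Emit:
step_arm --pt "0 0 0.015" --pt "0 0 0.015" --pt "0 0 0.015" --pt "0 0 0" --pt "0 0 0" --twist '[0, 0, 0, 0, 0]' --grip '[1, 1, 1, 1, 1]'

```text
clock: 7.7
tool_pos: [0.4746, -0.0052, 0.1008]
orientation: [0.0, -0.294, 0.956, -0.0]
wrist_force: [-0.4, 0.4, 5.2]
gripper_width: 0.0113
grasp_force: 60.0
```

Emit:
step_arm --pt "0 0 0.014" --pt "0 0 0.008" --pt "0 0 0" --pt "0 0 0" --twist '[0, 0, 0, 0]' --grip '[1, 1, 1, 1]'

```text
clock: 8.1
tool_pos: [0.4746, -0.0052, 0.0975]
orientation: [0.0, -0.294, 0.956, -0.0]
wrist_force: [-1.1, 0.3, 6.2]
gripper_width: 0.0111
grasp_force: 60.2
```

Emit:
step_arm --pt "0 0 0" --pt "0 0 0" --pt "0 0 0" --pt "0 0 0" --pt "0 0 0" --twist '[0.08, 0.08, 0.08, 0.08, 0.08]' --grip '[1, 1, 1, 1, 1]'

```text
clock: 8.6
tool_pos: [0.4744, -0.0056, 0.0975]
orientation: [-0.0, -0.14, 0.99, -0.0]
wrist_force: [-3.1, -3.1, 6.2]
gripper_width: 0.0115
grasp_force: 60.2
```

```bash
python3 -c "
from h import *
s=bot.sense();T=pose();print(T[:3,3],np.degrees(np.arctan2(T[1,0],T[0,0]))%360,s['wrist_force'],s['wrist_torque'])"
```

```text
[ 0.47435824 -0.00556657  0.09753463] 196.06267152939998 [-3.05454254 -3.05620933  6.22710925] [-0.66313472  0.55726827  0.1189491 ]
```

Emit:
step_arm --pt "0.005 -0.003 0" --pt "0 0 0" --pt "0 0 0" --pt "0 0 0" --pt "0 0 0" --twist '[0.08, 0.1, 0.1, 0.1, 0.1]' --grip '[1, 1, 1, 1, 1]'

```text
clock: 9.1
tool_pos: [0.4737, -0.0057, 0.0975]
orientation: [-0.0, 0.049, 0.999, 0.0]
wrist_force: [-2.2, 1.0, 6.7]
gripper_width: 0.0109
grasp_force: 60.2
```

```bash
python3 -c "
from h import *
s=bot.sense();T=pose();print(T[:3,3],np.degrees(np.arctan2(T[1,0],T[0,0]))%360,s['wrist_force'],s['wrist_torque'],T[:3,:3].T@s['wrist_force'])"
```

```text
[ 0.47371843 -0.00569566  0.09749725] 174.41029157144192 [-2.21186672  1.03986062  6.70675058] [0.2764832  0.41507576 0.14825736] [ 2.30432593  0.82002279 -6.70610263]
```

Emit:
step_arm --pt "0.003 0 0" --pt "0 0 0" --pt "0 0 0" --pt "0 0 0" --pt "0 0 0" --twist '[0.1, 0.1, 0.1, 0.1, 0.1]' --grip '[1, 1, 1, 1, 1]'

```text
clock: 9.6
tool_pos: [0.4736, -0.0057, 0.0976]
orientation: [0.0, 0.243, 0.97, 0.0]
wrist_force: [-0.6, 0.3, 6.6]
gripper_width: 0.0112
grasp_force: 60.2
```

Emit:
step_arm --pt "0 0 0" --pt "0 0 0" --pt "0 0 0" --pt "0 0 0" --pt "0 0 0" --twist '[0.1, 0.1, 0.1, 0.1, 0.1]' --grip '[1, 1, 1, 1, 1]'

```text
clock: 10.1
tool_pos: [0.4736, -0.0058, 0.0976]
orientation: [0.0, 0.427, 0.904, 0.0]
wrist_force: [-2.4, 0.8, 5.2]
gripper_width: 0.0113
grasp_force: 60.2
```

```bash
python3 -c "
from h import *
s=bot.sense();T=pose();print(T[:3,3],np.degrees(np.arctan2(T[1,0],T[0,0]))%360,s['wrist_force'],s['wrist_torque'],T[:3,:3].T@s['wrist_force'])"
```

```text
[ 0.4735708  -0.00582456  0.09761312] 129.41789520026856 [-2.41309304  0.80394706  5.24469046] [0.0181804  0.30182604 0.16814017] [ 2.15087124 -1.35246207 -5.24602003]
```

Emit:
step_arm --pt "0 0 0" --pt "0 0 0" --pt "0 0 0" --pt "0 0 0" --twist '[0.1, 0.1, 0, 0]' --grip '[1, 1, 1, 1]'

```text
clock: 10.5
tool_pos: [0.4735, -0.0058, 0.0976]
orientation: [0.0, 0.496, 0.869, 0.0]
wrist_force: [-1.8, -0.5, 5.9]
gripper_width: 0.0114
grasp_force: 60.2
```

```bash
python3 -c "
from h import *
s=bot.sense();T=pose();print(T[:3,3],np.degrees(np.arctan2(T[1,0],T[0,0]))%360,s['wrist_force'],s['wrist_torque'])"
```

```text
[ 0.47353231 -0.00584026  0.09759773] 120.59112353695339 [-1.83281208 -0.47265259  5.85727834] [0.03036348 0.27191594 0.15484707]
```

Emit:
step_arm --pt "0 0 0" --pt "0 0 0" --pt "0 0 0" --twist '[0.06, 0, 0]' --grip '[1, 1, 1]'

```text
clock: 10.8
tool_pos: [0.4735, -0.0059, 0.0976]
orientation: [0.0, 0.516, 0.857, -0.0]
wrist_force: [-1.3, 0.2, 5.6]
gripper_width: 0.0115
grasp_force: 60.2
```

```bash
python3 -c "
from h import *
s=bot.sense();T=pose();print(T[:3,3],np.degrees(np.arctan2(T[1,0],T[0,0]))%360,s['wrist_force'],s['wrist_torque'])"
```

```text
[ 0.47353346 -0.00585254  0.0975972 ] 117.899465386119 [-1.28546194  0.22078021  5.62200567] [-0.01185499  0.2465579   0.16762624]
```

Emit:
step_arm --pt "0 0 0" --pt "0 0 0" --pt "0 0 0" --twist '[0.06, 0, 0]' --grip '[1, 1, 1]'

```text
clock: 11.1
tool_pos: [0.4736, -0.0059, 0.0976]
orientation: [0.0, 0.536, 0.844, -0.0]
wrist_force: [-0.6, -0.2, 5.7]
gripper_width: 0.0112
grasp_force: 60.2
```

```bash
python3 -c "
from h import *
s=bot.sense();T=pose();print(T[:3,3],np.degrees(np.arctan2(T[1,0],T[0,0]))%360,s['wrist_force'],s['wrist_torque'],s['qpos'])
save(capture('wrist'),'w6.png');b=cv2.imread('pics/w6.png');cv2.imwrite('pics/w6c.png',cv2.resize(b[130:330,180:380],None,fx=3,fy=3,interpolation=cv2.INTER_CUBIC))"
```

```text
[ 0.47355156 -0.00586351  0.09760197] 115.2123889917834 [-0.60696618 -0.19932095  5.67760447] [-0.05120124  0.16934746  0.28538894] [-1.10572031e-01  4.12864328e-01  1.95843387e+00 -3.94738319e-04
  7.69784470e-01 -5.50327928e-01]
```

View pics/w6c.png

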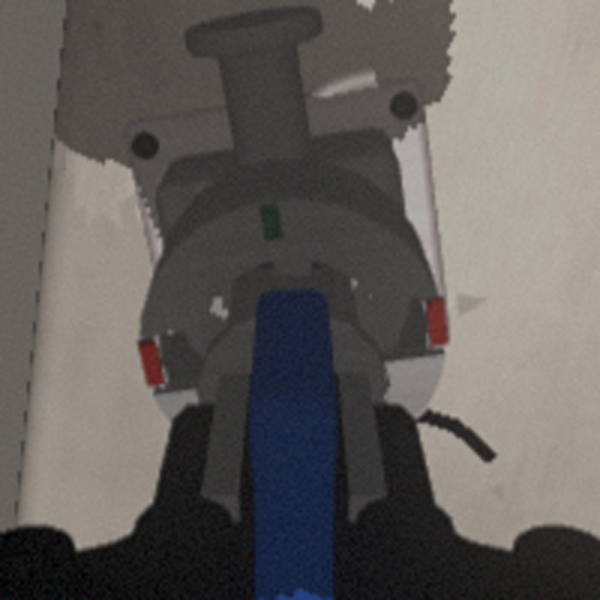

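The green mark sits just beside the wing's line at (270,130 in crop, +9° past), the red notches are empty, and the lugs are under the lip. The torque jump shows the stop. I'll add a small bias and confirm.

Emit:
step_arm --pt "0 0 0" --pt "0 0 0" --pt "0 0 0" --pt "0 0 0" --twist '[0.04, 0, 0, 0]' --grip '[1, 1, 1, 1]'

```text
clock: 11.55
tool_pos: [0.4736, -0.0059, 0.0976]
orientation: [0.0, 0.549, 0.836, -0.0]
wrist_force: [-1.3, -0.6, 6.0]
gripper_width: 0.0112
grasp_force: 60.5
```

```bash
python3 -c "
from h import *
s=bot.sense();T=pose();print(T[:3,3],np.degrees(np.arctan2(T[1,0],T[0,0]))%360,s['wrist_force'],s['wrist_torque'],s['clock'])"
```

```text
[ 0.4735521  -0.00586495  0.09759688] 113.44673903584012 [-1.29603027 -0.58373934  6.03005167] [-0.06952986  0.2342998   0.45579127] 11.55
```

The torque climbs steeply (0.17, 0.29, then 0.46 N m), so the stem is firmly on its stop and held there.

```bash
python3 -c "
from station import bot
print(bot.hand_in())"
```

```text
the job is handed in; nothing more can be done
None
```

The blue key is seated on the valve stem, pressed down and turned clockwise to its stop with its lugs under the lip; I handed the job in at about 11.6 s, still gripping the key and holding the valve open.

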